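# Dial open the bench strongbox

## Task

Open the strongbox with the dial on its lid: turn the dial left until its white pointer is at the red stud, pause, turn it right to the blue stud, pause, then turn left again while pressing the dial down lightly, feeling for the spot between the studs where it drops in. Push it fully down there and pull the lid all the way open towards the robot by the dial, then let go. Do not press hard before it has dropped in, stop turning as soon as it does, and leave the other things on the bench where they are.

Things in the scene. Friction and masses are not known exactly. Their poses are not given: they have to be found in the camera images.
- strongbox: Green steel box, 220 (x) x 170 (y) x 94 mm high, fixed on the bench. Origin: centre of its underside; x points from its front (facing the robot) to its back, y left, z up. Its grey lid lies at 88 mm between two rails (y +-69 to +-85 mm) and slides towards the front (-x), carrying the dial, whose axis is 12 mm in front of the box's middle when shut.
- dial_grip (a point): Middle of the dial's grip bar. The dial is a black disc, 63 mm across, 8 mm thick; on it stands a steel bar 46 mm long, 14 mm thick (pinch across this, from above), 34 mm high. The point lies on the turning axis, 13 mm below the bar's top, 21 mm above the disc's face, 129 mm above the bench with the dial up. x: along the bar to the white pointer; y across it; z up. It moves with the dial.
- red_mark (a point): Top of the red stud (9 mm across) on the lid, 41.5 mm from the dial's axis; the pointer is at it when the dial reads +0.70 rad.
- blue_mark (a point): Top of the blue stud (9 mm across) on the lid, 41.5 mm from the dial's axis; the pointer is at it when the dial reads -0.70 rad.
- dial (a joint): Turn of the dial in rad: 0 when the white pointer points straight away from the box's front (box x), grows to the left (counter-clockwise from above); range -1.1 to 1.1, red stud +0.70, blue stud -0.70. Turns with light friction (0.06 N m) and stays where it is left.
- dial_press (a joint): How far the dial is pushed down (m): 0 up, 0.010 fully down; 3 N of friction, no return spring. After 1.5 mm a pin under it meets a sprung ring. The ring has one gate, unmarked, elsewhere each time, where the dial reads -0.50 to +0.50; within 0.06 rad of it the ring springs up round the pin, the push falls to 3 N, the dial goes fully down and turns only stiffly. Past 8.5 mm it frees the lid.
- spring_plate (a joint): How far the pin has sunk the sprung ring under the dial (m): 0 at rest, stop at 0.008; off the gate it sinks as the dial is pushed. It pushes back with 3 N plus 1.5 N per mm. More than 5 mm (some 13 N with the dial's own friction) is pressed too hard; about 3 mm (dial pushed some 5 mm, 10 N) is right for feeling.
- ring_twist (a joint): How far the pin has dragged the sprung ring round (rad, left positive): 0 at rest; it springs back with 1.5 N m per rad. A few hundredths from rubbing while feeling is normal; more than 0.2 either way (0.3 N m on the dial), as when the dial is turned on after it has dropped into the gate, is forcing it.
- lid (a joint): How far the lid is slid open, in m: 0 shut, 0.070 fully open, towards the box's front (-x of the box), carrying the dial along. About 3 N of friction. It is locked while the dial is not fully down.
- bolt_tin: Open rusty tin, 75 mm across, 60 mm high, to the right of the box; origin at the centre of its underside. To be left alone.
- cold_chisel: Cold chisel, 26 x 176 x 21 mm, lying to the right of the box; origin at the centre of its underside. To be left alone.
- oil_can: Tin thumb oiler, 76 mm across, 166 mm high, to the right; origin at the centre of its underside. To be left alone.
- tin_mug: Dark tin mug, 79 mm across, 80 mm high, at the back on the right; origin at the centre of its underside. To be left alone.

How it is judged:
By the outcome, as a careful person would: the job done as asked, in the order asked, and still so for the second after the job is handed in, with the robot touching nothing.
It also fails if it takes over 72 s, if anything falls off the work surface, if the arm or the gripper's body presses on something with over 40 N, if the wrist force passes 120 N, or if a joint passes its speed limit or range.

## Robot

A 7-joint arm with a two-finger parallel gripper is mounted at the origin on a cart in front of the work surface, level with it; the furniture and walls round the work are solid. World frame = base frame: x ahead of the robot, y to its left, z up, the work surface at z = 0. Lengths are in m, angles in degrees, forces in N, time in s.
With the tool pointing down it reaches from about 0.4 to 0.85 m from the base axis. Payload 4.5 kg.
Tool frame: the origin (TCP) lies on the centre line of the jaws, within the pads' length; the fingertips stand 11 mm ahead of it and the grasp point (between the pads) lies 8 mm behind it (tip_reach is the distance from the TCP to the fingertips, in m); z points along the fingers, y is the line along which they close (so a half turn about z gives the same grasp; the last joint's range is limited). The gripper opens to 85 mm and grips with 20 to 120 N. Pads are 22 mm wide; open, the fingers measure 114 mm over their backs; the gripper's body (76 mm by 85 mm) begins 54 mm behind the grasp point. The pads swing forward as they close: fully open they stand 13 mm farther back than shut.
Start: joints at [-66.933, 39.483, -11.15, 89.685, 9.013, 51.709, -12.324], TCP at [0.225, 0.583, 0.242] pointing down, gripper open.
Joint ranges: [-172.22, 172.22], [-26.19, 119.32], [-84.43, 86.54], [7.71, 146.69], [-57.33, 237.33], [2.42, 119.75], [-152.13, 152.13]. Speed limits (degrees/s): [147.25, 147.25, 180, 180, 180, 180, 180].

## Interface

Orientations are given as [roll, pitch, yaw] about the fixed x, y, z axes, in that order (R = Rz(yaw) Ry(pitch) Rx(roll)).
In Python, from plant import read_state, grab_frame, close_job, search_frame, tip_reach gives the robot as it stands.
- The arm moves only by the tool arm_command, never from a script. Its argument "series" is a list of rows, each an object of numbers: "ax", "ay", "az": the turn, a rotation vector about the tool's x, y, z in degrees; "tx", "ty", "tz": the shift along the tool's x, y, z in mm; "jaw": the opening, from 0 (shut) to 1 (fully open). In form: [{"ax": .., "ay": .., "az": .., "tx": .., "ty": .., "tz": .., "jaw": ..}, ...]. A call has exactly 10 rows; each row shifts and turns the commanded pose from where the row before left it, along the tool's axes as they then stand; what a row does not reach is not made up. A row lasts 1/10 s, in which the tool goes at most 50 mm and 8.59 degrees, less where a joint would pass 70% of its speed; a pose out of reach is approached as far as the arm can. A call is refused whole if a number of a shift passes 50 or a number of a turn 8.59, either way. A call with a gripper value outside its range is refused whole. The fingers move at their own pace and stop on an object; "force" is the grip in N (left out, the last holds). Time passes only in rows, so rows that do not move let the fingers close, or fill a call up. It gives the time, the measured TCP pose, the force, the opening and the grip force at its end, in the units of the state.
- read_state(): the state, without advancing time (a new reading comes with each control period).
- grab_frame(name): name is "scene" or "top"; returns a dict with "img" (420x560x3 uint8, red, green, blue), "range_z" (420x560 float32, m along the optical axis (not along the pixel's ray), 0 where there is no reading), "fx", "fy", "cx", "cy" (pixels), "dist_coeffs" ([k1, k2, p1, p2, k3] as OpenCV has them; the pictures are not rectified), "T" (4x4, takes a point from camera to world coordinates). Camera axes: x right, y up, looking along -z (the intrinsics and any distortion apply to the point x, -y, -z); pixel columns grow to the right and rows downward; lengths in m; the calibration is good to about 2 mm. A picture is of the moment at which its call begins.
- close_job(): hands the job in; it is judged then, once.
Trained networks look in a picture, given as the dict that the camera call returned (one of the last four; its "shot" number tells which), for a name from the list of things; names that differ only in an ending like _2 or _b are one class to them, and where a whole thing is asked for, a point or a joint stands for the part that bears it (a point fixed in the world has none). Each returns a list of dicts, best first, with "confidence" (0 to 1); they miss things now and then, are a little off and sometimes report something else, mostly with a low value. They report only what shows in the picture. A call takes as long as a camera call.
- search_frame(picture, name): "extent" ([left, top, width, height] in pixels, round what is visible of it).
The state is a dict: "t": time; "qpos": joint angles; "joint_velocities": joint speeds; "joint_efforts": joint torques, N m; "eef_pos": TCP position; "orientation": TCP orientation; "wrist_force": force on the tool from outside, world axes, zero at the start; "torque": the same for the moment, N m; "opening": finger opening in m; "grip_force": force on a finger pad.
Only numpy, scipy, OpenCV 4.12 (cv2) and the standard library are available. Lean on these libraries where they do the work, as an engineer would, in place of code of your own. Each camera call takes 0.05 s, during which the arm holds its last target. There are 200 camera calls.

## Working session

There is one attempt and no reset: what is moved stays moved. The work goes in short steps, Python scripts to look and compute and a tool call to move; the robot and the scene stay as the last step left them, time stands still between calls to the robot, and variables do not carry over. Pictures are saved under pics/ and viewed, at most 10 in all, crops included, and the job is handed in when it is done.

Besides the shell and the picture viewer there is one more tool, called after ">>>" in YAML: its name, and indented under it one key for each argument. arm_command: Moves the arm, as the interface text tells. Its arguments: {"type":"object","properties":{"series":{"type":"array"},"force":{"type":"number"}},"required":["series"]}

```bash
mkdir -p pics; cat > h.py <<'E'
import numpy as np, cv2
from plant import *
def world(f,u,v,z=None):
    K=np.array([[f['fx'],0,f['cx']],[0,f['fy'],f['cy']],[0,0,1.]])
    p=cv2.undistortPoints(np.array([[[u,v]]],float),K,np.array(f['dist_coeffs'],float))[0,0]
    T=np.array(f['T'])
    d=T[:3,:3]@np.array([p[0],-p[1],-1.])
    if z is None: s=f['range_z'][int(round(v)),int(round(u))]
    else: s=(z-T[2,3])/d[2]
    return T[:3,3]+s*d
def save(f,n,box=None,k=1):
    im=f['img'][:,:,::-1]
    if box: l,t,w,h=box; im=im[t:t+h,l:l+w]
    cv2.imwrite('pics/'+n,cv2.resize(im,None,fx=k,fy=k,interpolation=cv2.INTER_CUBIC))
E
python3 - <<'E'
from h import *
s=read_state();print(s, tip_reach)
for c in ('top','scene'):
    f=grab_frame(c); save(f,c+'1.png'); print(c,np.array(f['T']).round(3).tolist())
    for n in ('strongbox','dial_grip','red_mark','blue_mark','oil_can','tin_mug'):
        for r in search_frame(f,n)[:2]:
            l,t,w,h=r['extent'];print(n,round(r['confidence'],2),np.round(r['extent']),world(f,l+w/2,t+h/2).round(3))
E
```

```text
{'t': 0.0, 'qpos': array([-66.93481518,  39.53338691, -11.14495066,  89.74826242,
         9.01070491,  51.70917125, -12.32488254]), 'joint_velocities': array([ 0.00336029, -0.05526139,  0.00899931, -0.03971091, -0.0123255 ,
        0.02461452, -0.04827155]), 'joint_efforts': array([-4.03825306e-04, -5.39609957e+01, -1.26677636e+00, -1.58540565e+01,
        9.11836250e-03,  9.26675799e-03,  5.30280204e-06]), 'eef_pos': array([0.22508954, 0.58235235, 0.2414661 ]), 'orientation': array([-1.79891066e+02,  6.46364931e-03,  1.58875009e+02]), 'wrist_force': array([-0.11737518, -0.04758086, -0.0163314 ]), 'torque': array([ 0.02264892,  0.00344449, -0.00293828]), 'grip_force': 0.0, 'opening': 0.08550377538711841} 0.011
top [[-0.008, 0.984, -0.18, 0.304], [-1.0, -0.005, 0.018, 0.044], [0.017, 0.18, 0.984, 1.294], [0.0, 0.0, 0.0, 1.0]]
strongbox 0.57 [132. 136.  80. 112.] [0.562 0.259 0.107]
dial_grip 0.57 [153. 181.  32.  24.] [0.554 0.262 0.127]
dial_grip 0.5 [389. 128.  42.  42.] [ 0.688 -0.304  0.001]
red_mark 0.8 [138. 139.  70.  98.] [0.569 0.258 0.109]
blue_mark 0.64 [138. 139.  65.  98.] [0.564 0.258 0.13 ]
oil_can 0.59 [393. 180.  38.  35.] [ 0.554 -0.287  0.062]
tin_mug 0.91 [389. 130.  39.  40.] [ 0.688 -0.3   -0.001]
scene [[0.777, 0.401, -0.485, -0.073], [-0.629, 0.498, -0.597, -0.71], [0.002, 0.769, 0.639, 0.897], [0.0, 0.0, 0.0, 1.0]]
strongbox 0.68 [206. 149.  95.  71.] [-0.073 -0.71   0.897]
dial_grip 0.86 [238. 159.  21.  19.] [0.56  0.262 0.111]
red_mark 0.88 [208. 149.  80.  49.] [0.547 0.244 0.109]
blue_mark 0.57 [213. 150.  78.  46.] [0.555 0.242 0.106]
oil_can 0.83 [364. 271.  31.  38.] [ 0.548 -0.303  0.06 ]
tin_mug 0.62 [386. 246.  38.  43.] [ 0.645 -0.3    0.072]
```

```bash
python3 - <<'E'
from h import *
f=grab_frame('top'); save(f,'c2.png',(110,120,130,140),4.2)
g=f['range_z']; 
import numpy as np
P=[]
for v in range(170,215):
  for u in range(135,210):
    p=world(f,u,v); P.append([u,v,*p])
P=np.array(P); 
m=(P[:,4]>.135)&(P[:,4]<.16); q=P[m]; print(m.sum(), q[:,2:5].mean(0), q[:,:2].mean(0))
for r in q: pass
print(np.cov(q[:,2:4].T)*1e6)
w,V=np.linalg.eigh(np.cov(q[:,2:4].T)); print(np.sqrt(w*12),V[:,1],np.degrees(np.arctan2(V[1,1],V[0,1])))
E
```

```text
143 [0.56436468 0.26573588 0.14031701] [165.99300699 187.03496503]
[[166.76948045 -31.83565172]
 [-31.83565172  23.65594587]]
[0.0142381  0.04563312] [-0.97817606  0.20777778] 168.00784398542498
```

View pics/top1.png

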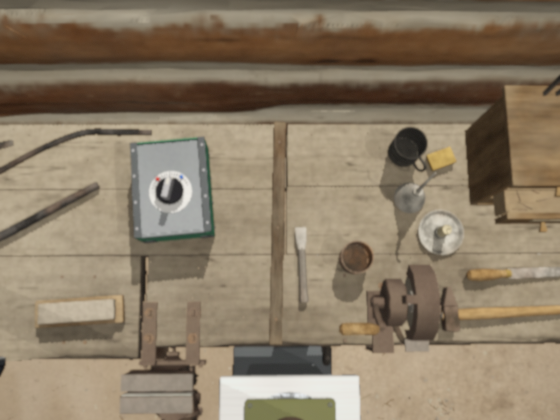

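View pics/c2.png

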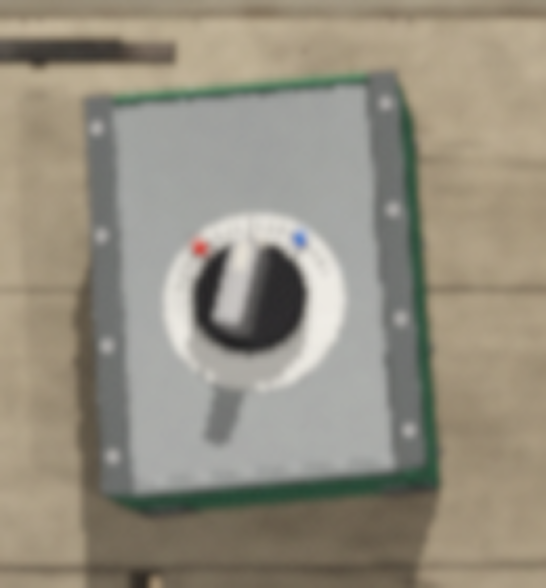

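The crop shows the box, turned a few degrees to the left. The red stud is at (200,248) and the blue at (300,240). The bar's pointer end is up at about (245,250), and the rivets run along both rails.

```bash
python3 - <<'E'
from h import *
f=grab_frame('top')
W=lambda x,y,z:world(f,110+(x+.5)/4.2-.5,120+(y+.5)/4.2-.5,z)
L=[W(*p,.094) for p in((97,127),(101,236),(106,346),(112,456))]
R=[W(*p,.094) for p in((386,103),(393,209),(400,318),(408,430))]
for a in (L,R):
    d=a[0]-a[3];print(np.degrees(np.arctan2(d[1],d[0])),np.linalg.norm(d))
L=np.array(L);R=np.array(R);c=(L.mean(0)+R.mean(0))/2;print('c',c, np.linalg.norm(L.mean(0)-R.mean(0)))
for z in (.09,.1):
    r=W(200,248,z);b=W(300,240,z);d=r-b;print(z,r,b,np.linalg.norm(d),2*41.5*np.sin(.7),'yaw',np.degrees(np.arctan2(d[1],d[0]))-90)
    y=np.arctan2(d[1],d[0])-np.pi/2; print('axis',(r+b)/2-41.5e-3*np.cos(.7)*np.array([np.cos(y),np.sin(y),0]))
print('disc z',[world(f,u,v)[2] for u,v in((160,195),(176,190),(155,195),(181,200))])
for z in(.142,):
  a=W(246,245,z);b=W(233,330,z);print('bar',a,b,(a+b)/2)
E
```

```text
4.804313669636155 0.18012529076717532
4.704344986743826 0.1800296209784383
c [0.57817167 0.2673846  0.094     ] 0.15607195228927953
0.09 [0.59508918 0.29564346 0.09      ] [0.59929658 0.24220404 0.09      ] 0.0536047917850561 53.47006804072836 yaw 4.50173776555053
axis [0.56554985 0.26643242 0.09      ]
0.1 [0.59267277 0.29355771 0.1       ] [0.59684523 0.24056203 0.1       ] 0.05315967490608731 53.47006804072836 yaw 4.5017377655505015
axis [0.56311597 0.26456855 0.1       ]
disc z [np.float64(0.10620659680800526), np.float64(0.10646291755554205), np.float64(0.10280226684237248), np.float64(0.08777581489352149)]
bar [0.58401516 0.26128119 0.142     ] [0.5394809 0.2666221 0.142    ] [0.56174803 0.26395164 0.142     ]
```

>>> arm_command:
  series:
    - {"tx": -10, "ty": -4, "jaw": 0.45}
    - {"tx": -23, "ty": -9, "jaw": 0.45}
    - {"tx": -23, "ty": -9, "jaw": 0.45}
    - {"tx": -23, "ty": -9, "jaw": 0.45}
    - {"tx": -23, "ty": -9, "jaw": 0.45}
    - {"tx": -23, "ty": -9, "jaw": 0.45}
    - {"tx": -23, "ty": -9, "jaw": 0.45}
    - {"tx": -23, "ty": -9, "jaw": 0.45}
    - {"tx": -23, "ty": -9, "jaw": 0.45}
    - {"tx": -23, "ty": -9, "jaw": 0.45}
  force: 60

```text
$.series[0]: bad value
```

>>> arm_command:
  series:
    - {"tx": -23, "ty": -9, "tz": 5, "jaw": 0.45}
    - {"tx": -23, "ty": -9, "tz": 5, "jaw": 0.45}
    - {"tx": -23, "ty": -9, "tz": 5, "jaw": 0.45}
    - {"tx": -23, "ty": -9, "tz": 5, "jaw": 0.45}
    - {"tx": -23, "ty": -9, "tz": 5, "jaw": 0.45}
    - {"tx": -23, "ty": -9, "tz": 5, "jaw": 0.45}
    - {"tx": -23, "ty": -9, "tz": 5, "jaw": 0.45}
    - {"tx": -23, "ty": -9, "tz": 5, "jaw": 0.45}
    - {"tx": -20, "ty": -8, "jaw": 0.45}
    - {"tx": -5, "ty": -2, "jaw": 0.45}

```text
$.series[0]: bad value
```

```bash
cat >> h.py <<'E'
from scipy.spatial.transform import Rotation as Ro
def plan(x,y,z,yaw):
    s=read_state();R=Ro.from_euler('xyz',s['orientation'],degrees=True);G=Ro.from_euler('xyz',[180,0,yaw],degrees=True)
    print('t',s['t'],'pos',s['eef_pos'].round(4),'ori',s['orientation'].round(2),'F',s['wrist_force'].round(1),'M',s['torque'].round(2),'op',round(s['opening'],4),'grip',round(s['grip_force'],1),'q',s['qpos'].round(0))
    print('shift mm',(R.inv().apply(np.array([x,y,z])-s['eef_pos'])*1e3).round(1),'turn',(R.inv()*G).as_rotvec(degrees=True).round(2))
E
python3 -c "
from h import *
plan(.565,.266,.19,170)"
```

```text
t 0.8 pos [0.2253 0.583  0.2423] ori [179.99   0.   158.87] F [0.3 0.6 0.6] M [ 0.01 -0.01  0.  ] op 0.0856 grip 0.0 q [-67.  39. -11.  90.   9.  52. -12.]
shift mm [-431.1 -173.3   52.3] turn [ 1.000e-02  0.000e+00 -1.113e+01]
```

>>> arm_command:
  series:
    - {"ax": 0, "ay": 0, "az": 0, "tx": -10, "ty": -4, "tz": 0, "jaw": 0.45}
    - {"ax": 0, "ay": 0, "az": 0, "tx": -23, "ty": -9, "tz": 0, "jaw": 0.45}
    - {"ax": 0, "ay": 0, "az": 0, "tx": -23, "ty": -9, "tz": 0, "jaw": 0.45}
    - {"ax": 0, "ay": 0, "az": 0, "tx": -23, "ty": -9, "tz": 0, "jaw": 0.45}
    - {"ax": 0, "ay": 0, "az": 0, "tx": -23, "ty": -9, "tz": 0, "jaw": 0.45}
    - {"ax": 0, "ay": 0, "az": 0, "tx": -23, "ty": -9, "tz": 0, "jaw": 0.45}
    - {"ax": 0, "ay": 0, "az": 0, "tx": -23, "ty": -9, "tz": 0, "jaw": 0.45}
    - {"ax": 0, "ay": 0, "az": 0, "tx": -23, "ty": -9, "tz": 0, "jaw": 0.45}
    - {"ax": 0, "ay": 0, "az": 0, "tx": -23, "ty": -9, "tz": 0, "jaw": 0.45}
    - {"ax": 0, "ay": 0, "az": 0, "tx": -23, "ty": -9, "tz": 0, "jaw": 0.45}
  force: 60

```text
t: 1.8
eef_pos: [0.3984, 0.4238, 0.2424]
orientation: [-180.0, 0.0, 158.8]
wrist_force: [-0.4, 0.5, -0.6]
opening: 0.0385
grip_force: 0.0
```

>>> arm_command:
  series:
    - {"ax": 0, "ay": 0, "az": 0, "tx": -23, "ty": -9, "tz": 5, "jaw": 0.45}
    - {"ax": 0, "ay": 0, "az": 0, "tx": -23, "ty": -9, "tz": 5, "jaw": 0.45}
    - {"ax": 0, "ay": 0, "az": 0, "tx": -23, "ty": -9, "tz": 5, "jaw": 0.45}
    - {"ax": 0, "ay": 0, "az": 0, "tx": -23, "ty": -9, "tz": 5, "jaw": 0.45}
    - {"ax": 0, "ay": 0, "az": 0, "tx": -23, "ty": -9, "tz": 5, "jaw": 0.45}
    - {"ax": 0, "ay": 0, "az": 0, "tx": -23, "ty": -9, "tz": 5, "jaw": 0.45}
    - {"ax": 0, "ay": 0, "az": 0, "tx": -23, "ty": -9, "tz": 5, "jaw": 0.45}
    - {"ax": 0, "ay": 0, "az": 0, "tx": -23, "ty": -9, "tz": 5, "jaw": 0.45}
    - {"ax": 0, "ay": 0, "az": -5, "tx": -15, "ty": -6, "tz": 0, "jaw": 0.45}
    - {"ax": 0, "ay": 0, "az": -6, "tx": 0, "ty": 0, "tz": 0, "jaw": 0.45}

```text
t: 2.8
eef_pos: [0.5573, 0.2763, 0.2019]
orientation: [-179.8, 0.1, 169.8]
wrist_force: [-0.4, -0.5, 0.1]
opening: 0.0384
grip_force: 0.0
```

```bash
python3 -c "
from h import *
plan(.565,.266,.18,170)
f=grab_frame('scene'); save(f,'s3.png',(190,110,130,130),4.5)"
```

```text
t 2.8 pos [0.5573 0.2763 0.2019] ori [-1.7983e+02  1.2000e-01  1.6975e+02] F [-0.4 -0.5  0.1] M [0.01 0.06 0.03] op 0.0384 grip 0.0 q [-22.  42. -17.  92.  15.  47.  35.]
shift mm [-9.3 -8.8 21.9] turn [-0.17  0.12 -0.25]
```

View pics/s3.png

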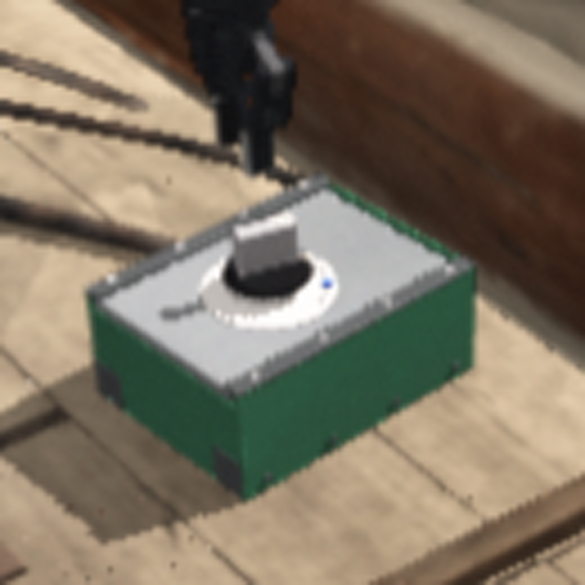

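The bar is clear below the gripper, its top face centred near crop pixel (265,227). I'll cross-check that against the top view.

```bash
python3 -c "
from h import *
f=grab_frame('scene')
W=lambda x,y,z:world(f,190+(x+.5)/4.5-.5,110+(y+.5)/4.5-.5,z)
print(W(265,227,.142)); a=W(236,237,.142);b=W(295,216,.142);print(a,b)
plan(.565,.266,.148,170)"
```

```text
[0.56100912 0.26297648 0.142     ]
[0.53848334 0.26527125 0.142     ] [0.58512953 0.26125924 0.142     ]
t 2.9 pos [0.5553 0.2792 0.2021] ori [-179.98   -0.    169.76] F [-0.8  0.4  0.3] M [-0.    0.02 -0.05] op 0.0385 grip 0.0 q [-22.  42. -17.  92.  15.  47.  35.]
shift mm [-11.9 -11.3  54.1] turn [-0.02 -0.   -0.24]
```

>>> arm_command:
  series:
    - {"ax": 0, "ay": 0, "az": 0, "tx": -5, "ty": -6, "tz": 0, "jaw": 0.45}
    - {"ax": 0, "ay": 0, "az": 0, "tx": -5, "ty": -7, "tz": 0, "jaw": 0.45}
    - {"ax": 0, "ay": 0, "az": -3, "tx": 0, "ty": 0, "tz": 10, "jaw": 0.45}
    - {"ax": 0, "ay": 0, "az": 0, "tx": 0, "ty": 0, "tz": 15, "jaw": 0.45}
    - {"ax": 0, "ay": 0, "az": 0, "tx": 0, "ty": 0, "tz": 15, "jaw": 0.45}
    - {"ax": 0, "ay": 0, "az": 0, "tx": 0, "ty": 0, "tz": 15, "jaw": 0.45}
    - {"ax": 0, "ay": 0, "az": 0, "tx": 0, "ty": 0, "tz": 13, "jaw": 0.45}
    - {"ax": 0, "ay": 0, "az": 0, "tx": 0, "ty": 0, "tz": 8, "jaw": 0.45}
    - {"ax": 0, "ay": 0, "az": 0, "tx": 0, "ty": 0, "tz": 2, "jaw": 0.45}
    - {"ax": 0, "ay": 0, "az": 0, "tx": 0, "ty": 0, "tz": 0, "jaw": 0.45}

```text
t: 3.9
eef_pos: [0.5622, 0.2664, 0.1243]
orientation: [-180.0, 0.0, 172.9]
wrist_force: [-0.1, 0.5, 0.2]
opening: 0.0383
grip_force: 0.0
```

```bash
python3 -c "
from h import *
plan(.563,.2645,.124,173)
f=grab_frame('scene'); save(f,'s4.png',(190,90,130,130),4.5)"
```

```text
t 3.9 pos [0.5622 0.2664 0.1243] ori [-180.      0.    172.86] F [-0.1  0.5  0.2] M [-0.02 -0.02  0.02] op 0.0383 grip 0.0 q [-21.  48. -16.  96.  19.  39.  37.]
shift mm [-1.  -1.8  0.3] turn [-0.    0.   -0.14]
```

View pics/s4.png

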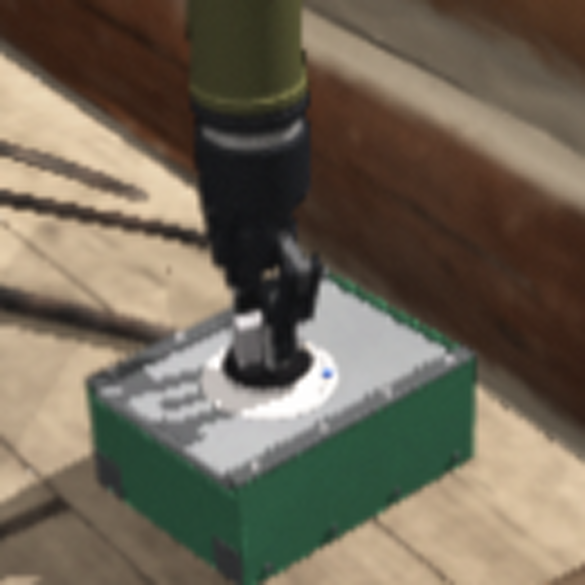

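The fingers straddle the bar: the near finger is at about (282,340) and the bar shows to its left. Closing.

>>> arm_command:
  series:
    - {"ax": 0, "ay": 0, "az": 0, "tx": 0, "ty": -1, "tz": 0, "jaw": 0.3}
    - {"ax": 0, "ay": 0, "az": 0, "tx": 0, "ty": 0, "tz": 0, "jaw": 0.2}
    - {"ax": 0, "ay": 0, "az": 0, "tx": 0, "ty": 0, "tz": 0, "jaw": 0.1}
    - {"ax": 0, "ay": 0, "az": 0, "tx": 0, "ty": 0, "tz": 0, "jaw": 0}
    - {"ax": 0, "ay": 0, "az": 0, "tx": 0, "ty": 0, "tz": 0, "jaw": 0}
    - {"ax": 0, "ay": 0, "az": 0, "tx": 0, "ty": 0, "tz": 0, "jaw": 0}
    - {"ax": 0, "ay": 0, "az": 0, "tx": 0, "ty": 0, "tz": 0, "jaw": 0}
    - {"ax": 0, "ay": 0, "az": 0, "tx": 0, "ty": 0, "tz": 0, "jaw": 0}
    - {"ax": 0, "ay": 0, "az": 0, "tx": 0, "ty": 0, "tz": 0, "jaw": 0}
    - {"ax": 0, "ay": 0, "az": 0, "tx": 0, "ty": 0, "tz": 0, "jaw": 0}
  force: 60

```text
t: 4.95
eef_pos: [0.5625, 0.2665, 0.1246]
orientation: [179.9, 0.1, 172.9]
wrist_force: [1.8, 6.3, 1.0]
opening: 0.0129
grip_force: 59.9
```

```bash
python3 -c "
from h import *
plan(.563,.2645,.124,173)"
```

```text
t 4.95 pos [0.5625 0.2665 0.1246] ori [1.7988e+02 6.0000e-02 1.7289e+02] F [1.8 6.3 1. ] M [ 1.13 -0.47 -0.03] op 0.0129 grip 59.9 q [-21.  48. -16.  96.  19.  39.  37.]
shift mm [-0.8 -2.   0.6] turn [ 0.12  0.06 -0.11]
```

>>> arm_command:
  series:
    - {"ax": 0, "ay": 0, "az": 0, "tx": 0, "ty": 1, "tz": 0, "jaw": 0}
    - {"ax": 0, "ay": 0, "az": 0, "tx": 0, "ty": 0, "tz": 0, "jaw": 0}
    - {"ax": 0, "ay": 0, "az": -2, "tx": 0, "ty": 0, "tz": 0, "jaw": 0}
    - {"ax": 0, "ay": 0, "az": -3, "tx": 0, "ty": 0, "tz": 0, "jaw": 0}
    - {"ax": 0, "ay": 0, "az": -3, "tx": 0, "ty": 0, "tz": 0, "jaw": 0}
    - {"ax": 0, "ay": 0, "az": -3, "tx": 0, "ty": 0, "tz": 0, "jaw": 0}
    - {"ax": 0, "ay": 0, "az": -3, "tx": 0, "ty": 0, "tz": 0, "jaw": 0}
    - {"ax": 0, "ay": 0, "az": -3, "tx": 0, "ty": 0, "tz": 0, "jaw": 0}
    - {"ax": 0, "ay": 0, "az": -3, "tx": 0, "ty": 0, "tz": 0, "jaw": 0}
    - {"ax": 0, "ay": 0, "az": 0, "tx": 0, "ty": 0, "tz": 0, "jaw": 0}

```text
t: 5.95
eef_pos: [0.5625, 0.2662, 0.1243]
orientation: [180.0, 0.0, -167.1]
wrist_force: [2.4, 3.4, 1.5]
opening: 0.013
grip_force: 59.8
```

```bash
python3 -c "
from h import *
plan(.563,.2665,.1246,224.8)"
```

```text
t 5.95 pos [0.5625 0.2662 0.1243] ori [ 1.7999e+02  3.0000e-02 -1.6705e+02] F [2.4 3.4 1.5] M [ 0.79 -0.59  0.07] op 0.013 grip 59.8 q [-18.  49. -21.  95.  25.  40.  51.]
shift mm [-0.6  0.1 -0.3] turn [-0.000e+00  3.000e-02 -3.185e+01]
```

>>> arm_command:
  series:
    - {"ax": 0, "ay": 0, "az": -4, "tx": 0, "ty": 0, "tz": 0, "jaw": 0}
    - {"ax": 0, "ay": 0, "az": -4, "tx": 0, "ty": 0, "tz": 0, "jaw": 0}
    - {"ax": 0, "ay": 0, "az": -4, "tx": 0, "ty": 0, "tz": 0, "jaw": 0}
    - {"ax": 0, "ay": 0, "az": -4, "tx": 0, "ty": 0, "tz": 0, "jaw": 0}
    - {"ax": 0, "ay": 0, "az": -4, "tx": 0, "ty": 0, "tz": 0, "jaw": 0}
    - {"ax": 0, "ay": 0, "az": -4, "tx": 0, "ty": 0, "tz": 0, "jaw": 0}
    - {"ax": 0, "ay": 0, "az": -4, "tx": 0, "ty": 0, "tz": 0, "jaw": 0}
    - {"ax": 0, "ay": 0, "az": -3, "tx": 0, "ty": 0, "tz": 0, "jaw": 0}
    - {"ax": 0, "ay": 0, "az": -1, "tx": 0, "ty": 0, "tz": 0, "jaw": 0}
    - {"ax": 0, "ay": 0, "az": 0, "tx": 0, "ty": 0, "tz": 0, "jaw": 0}

```text
t: 6.95
eef_pos: [0.5625, 0.2658, 0.1242]
orientation: [-180.0, -0.0, -135.2]
wrist_force: [3.1, 1.5, 1.5]
opening: 0.0131
grip_force: 59.8
```

```bash
python3 -c "
from h import *
plan(.563,.2665,.1246,224.8)
f=grab_frame('scene'); save(f,'s5.png',(225,130,60,60),9)"
```

```text
t 6.95 pos [0.5625 0.2658 0.1242] ori [-1.7995e+02 -2.0000e-02 -1.3519e+02] F [3.1 1.5 1.5] M [ 0.49 -0.72  0.05] op 0.0131 grip 59.8 q [-14.  50. -30.  95.  34.  44.  76.]
shift mm [-0.9  0.1 -0.4] turn [-0.05 -0.02  0.01]
```

View pics/s5.png

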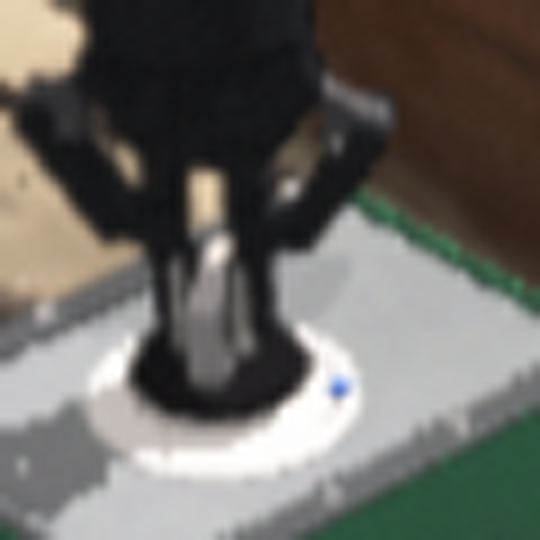

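The bar has turned with the fingers and points away from the camera, towards the red stud, which is hidden behind it. The blue stud is at (339,388). I'll pause here, then turn right.

>>> arm_command:
  series:
    - {"ax": 0, "ay": 0, "az": 0, "tx": 0, "ty": 0, "tz": 0, "jaw": 0}
    - {"ax": 0, "ay": 0, "az": 0, "tx": 0, "ty": 0, "tz": 0, "jaw": 0}
    - {"ax": 0, "ay": 0, "az": 0, "tx": 0, "ty": 0, "tz": 0, "jaw": 0}
    - {"ax": 0, "ay": 0, "az": 0, "tx": 0, "ty": 0, "tz": 0, "jaw": 0}
    - {"ax": 0, "ay": 0, "az": 0, "tx": 0, "ty": 0, "tz": 0, "jaw": 0}
    - {"ax": 0, "ay": 0, "az": 0, "tx": 0, "ty": 0, "tz": 0, "jaw": 0}
    - {"ax": 0, "ay": 0, "az": 0, "tx": 0, "ty": 0, "tz": 0, "jaw": 0}
    - {"ax": 0, "ay": 0, "az": 0, "tx": 0, "ty": 0, "tz": 0, "jaw": 0}
    - {"ax": 0, "ay": 0, "az": 0, "tx": 0, "ty": 0, "tz": 0, "jaw": 0}
    - {"ax": 0, "ay": 0, "az": 0, "tx": 0, "ty": 0, "tz": 0, "jaw": 0}

```text
t: 8.0
eef_pos: [0.5622, 0.2659, 0.1242]
orientation: [-180.0, -0.0, -135.1]
wrist_force: [3.3, -1.3, 1.5]
opening: 0.0132
grip_force: 59.9
```

>>> arm_command:
  series:
    - {"ax": 0, "ay": 0, "az": 2, "tx": 0, "ty": 0, "tz": 0, "jaw": 0}
    - {"ax": 0, "ay": 0, "az": 4, "tx": 0, "ty": 0, "tz": 0, "jaw": 0}
    - {"ax": 0, "ay": 0, "az": 4, "tx": 0, "ty": 0, "tz": 0, "jaw": 0}
    - {"ax": 0, "ay": 0, "az": 4, "tx": 0, "ty": 0, "tz": 0, "jaw": 0}
    - {"ax": 0, "ay": 0, "az": 4, "tx": 0, "ty": 0, "tz": 0, "jaw": 0}
    - {"ax": 0, "ay": 0, "az": 4, "tx": 0, "ty": 0, "tz": 0, "jaw": 0}
    - {"ax": 0, "ay": 0, "az": 4, "tx": 0, "ty": 0, "tz": 0, "jaw": 0}
    - {"ax": 0, "ay": 0, "az": 4, "tx": 0, "ty": 0, "tz": 0, "jaw": 0}
    - {"ax": 0, "ay": 0, "az": 4, "tx": 0, "ty": 0, "tz": 0, "jaw": 0}
    - {"ax": 0, "ay": 0, "az": 4, "tx": 0, "ty": 0, "tz": 0, "jaw": 0}

```text
t: 9.0
eef_pos: [0.5618, 0.2665, 0.1241]
orientation: [180.0, -0.0, -173.4]
wrist_force: [2.8, -0.2, 0.9]
opening: 0.0131
grip_force: 59.6
```

>>> arm_command:
  series:
    - {"ax": 0, "ay": 0, "az": 4, "tx": 0, "ty": 0, "tz": 0, "jaw": 0}
    - {"ax": 0, "ay": 0, "az": 4, "tx": 0, "ty": 0, "tz": 0, "jaw": 0}
    - {"ax": 0, "ay": 0, "az": 4, "tx": 0, "ty": 0, "tz": 0, "jaw": 0}
    - {"ax": 0, "ay": 0, "az": 4, "tx": 0, "ty": 0, "tz": 0, "jaw": 0}
    - {"ax": 0, "ay": 0, "az": 4, "tx": 0, "ty": 0, "tz": 0, "jaw": 0}
    - {"ax": 0, "ay": 0, "az": 4, "tx": 0, "ty": 0, "tz": 0, "jaw": 0}
    - {"ax": 0, "ay": 0, "az": 4, "tx": 0, "ty": 0, "tz": 0, "jaw": 0}
    - {"ax": 0, "ay": 0, "az": 4, "tx": 0, "ty": 0, "tz": 0, "jaw": 0}
    - {"ax": 0, "ay": 0, "az": 4, "tx": 0, "ty": 0, "tz": 0, "jaw": 0}
    - {"ax": 0, "ay": 0, "az": 4, "tx": 0, "ty": 0, "tz": 0, "jaw": 0}

```text
t: 10.0
eef_pos: [0.5619, 0.2672, 0.1241]
orientation: [179.9, -0.0, 146.6]
wrist_force: [3.1, 0.4, 0.5]
opening: 0.0129
grip_force: 59.5
```

```bash
python3 -c "
from h import *
plan(.563,.2665,.1246,144.6)"
```

```text
t 10.0 pos [0.5619 0.2672 0.1241] ori [ 1.7994e+02 -3.0000e-02  1.4664e+02] F [3.1 0.4 0.5] M [-0.03 -0.69  0.03] op 0.0129 grip 59.5 q [-25.  48.  -9.  96.  10.  37.  18.]
shift mm [-1.2  0.  -0.5] turn [ 0.06 -0.03  2.04]
```

>>> arm_command:
  series:
    - {"ax": 0, "ay": 0, "az": 2, "tx": 0, "ty": 0, "tz": 0, "jaw": 0}
    - {"ax": 0, "ay": 0, "az": 0, "tx": 0, "ty": 0, "tz": 0, "jaw": 0}
    - {"ax": 0, "ay": 0, "az": 0, "tx": 0, "ty": 0, "tz": 0, "jaw": 0}
    - {"ax": 0, "ay": 0, "az": 0, "tx": 0, "ty": 0, "tz": 0, "jaw": 0}
    - {"ax": 0, "ay": 0, "az": 0, "tx": 0, "ty": 0, "tz": 0, "jaw": 0}
    - {"ax": 0, "ay": 0, "az": 0, "tx": 0, "ty": 0, "tz": 0, "jaw": 0}
    - {"ax": 0, "ay": 0, "az": 0, "tx": 0, "ty": 0, "tz": 0, "jaw": 0}
    - {"ax": 0, "ay": 0, "az": 0, "tx": 0, "ty": 0, "tz": 0, "jaw": 0}
    - {"ax": 0, "ay": 0, "az": 0, "tx": 0, "ty": 0, "tz": 0, "jaw": 0}
    - {"ax": 0, "ay": 0, "az": 0, "tx": 0, "ty": 0, "tz": 0, "jaw": 0}

```text
t: 11.0
eef_pos: [0.5619, 0.267, 0.1242]
orientation: [180.0, -0.0, 144.9]
wrist_force: [3.1, 3.6, -3.9]
opening: 0.0129
grip_force: 59.1
```

```bash
python3 -c "
from h import *
plan(.563,.2665,.1246,144.6)
f=grab_frame('scene'); save(f,'s6.png',(225,130,60,60),9)"
```

```text
t 11.0 pos [0.5619 0.267  0.1242] ori [ 1.7997e+02 -4.0000e-02  1.4490e+02] F [ 3.1  3.6 -3.9] M [ 0.9  -0.62 -0.03] op 0.0129 grip 59.1 q [-25.  48.  -8.  96.  10.  37.  16.]
shift mm [-1.2  0.2 -0.4] turn [ 0.03 -0.04  0.3 ]
```

View pics/s6.png

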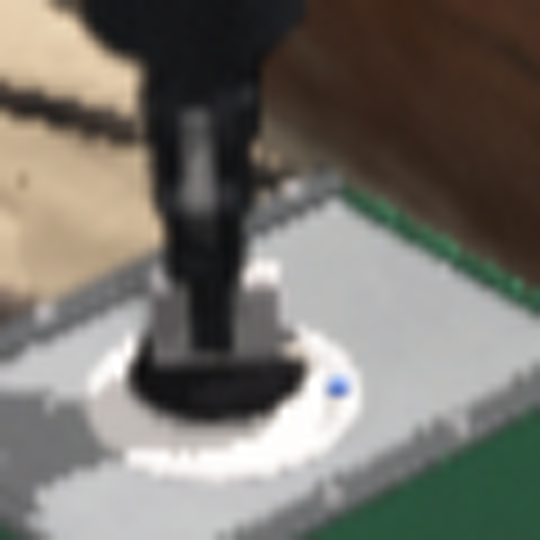

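>>> arm_command:
  series:
    - {"ax": 0, "ay": 0, "az": 0, "tx": 0, "ty": 0, "tz": 0.5, "jaw": 0}
    - {"ax": 0, "ay": 0, "az": 0, "tx": 0, "ty": 0, "tz": 0.5, "jaw": 0}
    - {"ax": 0, "ay": 0, "az": 0, "tx": 0, "ty": 0, "tz": 0.5, "jaw": 0}
    - {"ax": 0, "ay": 0, "az": 0, "tx": 0, "ty": 0, "tz": 0.5, "jaw": 0}
    - {"ax": 0, "ay": 0, "az": 0, "tx": 0, "ty": 0, "tz": 0.5, "jaw": 0}
    - {"ax": 0, "ay": 0, "az": 0, "tx": 0, "ty": 0, "tz": 0.5, "jaw": 0}
    - {"ax": 0, "ay": 0, "az": 0, "tx": 0, "ty": 0, "tz": 0.5, "jaw": 0}
    - {"ax": 0, "ay": 0, "az": 0, "tx": 0, "ty": 0, "tz": 0, "jaw": 0}
    - {"ax": 0, "ay": 0, "az": 0, "tx": 0, "ty": 0, "tz": 0, "jaw": 0}
    - {"ax": 0, "ay": 0, "az": 0, "tx": 0, "ty": 0, "tz": 0, "jaw": 0}

```text
t: 12.05
eef_pos: [0.562, 0.267, 0.1212]
orientation: [180.0, -0.0, 144.9]
wrist_force: [-1.5, 3.8, 5.1]
opening: 0.0132
grip_force: 60.5
```

```bash
python3 -c "
from h import *
plan(.563,.2665,.1192,144.6)"
```

```text
t 12.05 pos [0.562  0.267  0.1212] ori [ 1.7996e+02 -2.0000e-02  1.4489e+02] F [-1.5  3.8  5.1] M [ 0.94  0.1  -0.03] op 0.0132 grip 60.5 q [-25.  48.  -8.  96.  10.  37.  16.]
shift mm [-1.2  0.2  2. ] turn [ 0.04 -0.02  0.29]
```

>>> arm_command:
  series:
    - {"ax": 0, "ay": 0, "az": 0, "tx": 0, "ty": 0, "tz": 0.4, "jaw": 0}
    - {"ax": 0, "ay": 0, "az": 0, "tx": 0, "ty": 0, "tz": 0.4, "jaw": 0}
    - {"ax": 0, "ay": 0, "az": 0, "tx": 0, "ty": 0, "tz": 0.4, "jaw": 0}
    - {"ax": 0, "ay": 0, "az": 0, "tx": 0, "ty": 0, "tz": 0.4, "jaw": 0}
    - {"ax": 0, "ay": 0, "az": 0, "tx": 0, "ty": 0, "tz": 0.2, "jaw": 0}
    - {"ax": 0, "ay": 0, "az": 0, "tx": 0, "ty": 0, "tz": 0, "jaw": 0}
    - {"ax": 0, "ay": 0, "az": 0, "tx": 0, "ty": 0, "tz": 0, "jaw": 0}
    - {"ax": 0, "ay": 0, "az": -1, "tx": 0, "ty": 0, "tz": 0, "jaw": 0}
    - {"ax": 0, "ay": 0, "az": -1, "tx": 0, "ty": 0, "tz": 0, "jaw": 0}
    - {"ax": 0, "ay": 0, "az": -1, "tx": 0, "ty": 0, "tz": 0, "jaw": 0}

```text
t: 13.05
eef_pos: [0.5619, 0.267, 0.1198]
orientation: [180.0, -0.0, 147.9]
wrist_force: [-1.9, 4.1, 8.4]
opening: 0.0131
grip_force: 61.0
```

```bash
python3 -c "
from h import *
plan(.563,.2665,.1192,144.6)"
```

```text
t 13.05 pos [0.5619 0.267  0.1198] ori [ 1.7996e+02 -2.0000e-02  1.4791e+02] F [-1.9  4.1  8.4] M [ 0.86  0.31 -0.14] op 0.0131 grip 61.0 q [-25.  48.  -9.  96.  11.  37.  18.]
shift mm [-1.1  0.2  0.6] turn [ 0.04 -0.02  3.31]
```

>>> arm_command:
  series:
    - {"ax": 0, "ay": 0, "az": -0.6, "tx": 0, "ty": 0, "tz": 0, "jaw": 0}
    - {"ax": 0, "ay": 0, "az": -0.6, "tx": 0, "ty": 0, "tz": 0, "jaw": 0}
    - {"ax": 0, "ay": 0, "az": -0.6, "tx": 0, "ty": 0, "tz": 0, "jaw": 0}
    - {"ax": 0, "ay": 0, "az": -0.6, "tx": 0, "ty": 0, "tz": 0, "jaw": 0}
    - {"ax": 0, "ay": 0, "az": -0.6, "tx": 0, "ty": 0, "tz": 0, "jaw": 0}
    - {"ax": 0, "ay": 0, "az": -0.6, "tx": 0, "ty": 0, "tz": 0, "jaw": 0}
    - {"ax": 0, "ay": 0, "az": -0.6, "tx": 0, "ty": 0, "tz": 0, "jaw": 0}
    - {"ax": 0, "ay": 0, "az": -0.6, "tx": 0, "ty": 0, "tz": 0, "jaw": 0}
    - {"ax": 0, "ay": 0, "az": 0, "tx": 0, "ty": 0, "tz": 0, "jaw": 0}
    - {"ax": 0, "ay": 0, "az": 0, "tx": 0, "ty": 0, "tz": 0, "jaw": 0}

```text
t: 14.05
eef_pos: [0.5619, 0.2669, 0.1197]
orientation: [180.0, -0.0, 152.7]
wrist_force: [-1.8, 4.6, 7.7]
opening: 0.013
grip_force: 61.0
```

```bash
python3 -c "
from h import *
plan(.563,.2665,.1192,144.6)"
```

```text
t 14.05 pos [0.5619 0.2669 0.1197] ori [ 1.7997e+02 -2.0000e-02  1.5268e+02] F [-1.8  4.6  7.7] M [ 0.75  0.22 -0.14] op 0.013 grip 61.0 q [-24.  48. -10.  96.  13.  37.  22.]
shift mm [-1.2  0.2  0.5] turn [ 0.03 -0.02  8.08]
```

>>> arm_command:
  series:
    - {"ax": 0, "ay": 0, "az": -0.5, "tx": 0, "ty": 0, "tz": 0, "jaw": 0}
    - {"ax": 0, "ay": 0, "az": -0.5, "tx": 0, "ty": 0, "tz": 0, "jaw": 0}
    - {"ax": 0, "ay": 0, "az": -0.5, "tx": 0, "ty": 0, "tz": 0, "jaw": 0}
    - {"ax": 0, "ay": 0, "az": -0.5, "tx": 0, "ty": 0, "tz": 0, "jaw": 0}
    - {"ax": 0, "ay": 0, "az": -0.5, "tx": 0, "ty": 0, "tz": 0, "jaw": 0}
    - {"ax": 0, "ay": 0, "az": -0.5, "tx": 0, "ty": 0, "tz": 0, "jaw": 0}
    - {"ax": 0, "ay": 0, "az": -0.5, "tx": 0, "ty": 0, "tz": 0, "jaw": 0}
    - {"ax": 0, "ay": 0, "az": -0.5, "tx": 0, "ty": 0, "tz": 0, "jaw": 0}
    - {"ax": 0, "ay": 0, "az": 0, "tx": 0, "ty": 0, "tz": 0, "jaw": 0}
    - {"ax": 0, "ay": 0, "az": 0, "tx": 0, "ty": 0, "tz": 0, "jaw": 0}

```text
t: 15.05
eef_pos: [0.5618, 0.2669, 0.1197]
orientation: [180.0, -0.0, 156.7]
wrist_force: [-1.8, 4.0, 8.7]
opening: 0.013
grip_force: 61.1
```

>>> arm_command:
  series:
    - {"ax": 0, "ay": 0, "az": -0.5, "tx": 0, "ty": 0, "tz": 0, "jaw": 0}
    - {"ax": 0, "ay": 0, "az": -0.5, "tx": 0, "ty": 0, "tz": 0, "jaw": 0}
    - {"ax": 0, "ay": 0, "az": -0.5, "tx": 0, "ty": 0, "tz": 0, "jaw": 0}
    - {"ax": 0, "ay": 0, "az": -0.5, "tx": 0, "ty": 0, "tz": 0, "jaw": 0}
    - {"ax": 0, "ay": 0, "az": -0.5, "tx": 0, "ty": 0, "tz": 0, "jaw": 0}
    - {"ax": 0, "ay": 0, "az": -0.5, "tx": 0, "ty": 0, "tz": 0, "jaw": 0}
    - {"ax": 0, "ay": 0, "az": -0.5, "tx": 0, "ty": 0, "tz": 0, "jaw": 0}
    - {"ax": 0, "ay": 0, "az": -0.5, "tx": 0, "ty": 0, "tz": 0, "jaw": 0}
    - {"ax": 0, "ay": 0, "az": 0, "tx": 0, "ty": 0, "tz": 0, "jaw": 0}
    - {"ax": 0, "ay": 0, "az": 0, "tx": 0, "ty": 0, "tz": 0, "jaw": 0}

```text
t: 16.05
eef_pos: [0.5618, 0.2668, 0.1197]
orientation: [180.0, -0.0, 160.7]
wrist_force: [-2.2, 2.9, 8.2]
opening: 0.0128
grip_force: 61.1
```

>>> arm_command:
  series:
    - {"ax": 0, "ay": 0, "az": -0.5, "tx": 0, "ty": 0, "tz": 0, "jaw": 0}
    - {"ax": 0, "ay": 0, "az": -0.5, "tx": 0, "ty": 0, "tz": 0, "jaw": 0}
    - {"ax": 0, "ay": 0, "az": -0.5, "tx": 0, "ty": 0, "tz": 0, "jaw": 0}
    - {"ax": 0, "ay": 0, "az": -0.5, "tx": 0, "ty": 0, "tz": 0, "jaw": 0}
    - {"ax": 0, "ay": 0, "az": -0.5, "tx": 0, "ty": 0, "tz": 0, "jaw": 0}
    - {"ax": 0, "ay": 0, "az": -0.5, "tx": 0, "ty": 0, "tz": 0, "jaw": 0}
    - {"ax": 0, "ay": 0, "az": -0.5, "tx": 0, "ty": 0, "tz": 0, "jaw": 0}
    - {"ax": 0, "ay": 0, "az": -0.5, "tx": 0, "ty": 0, "tz": 0, "jaw": 0}
    - {"ax": 0, "ay": 0, "az": 0, "tx": 0, "ty": 0, "tz": 0, "jaw": 0}
    - {"ax": 0, "ay": 0, "az": 0, "tx": 0, "ty": 0, "tz": 0, "jaw": 0}

```text
t: 17.05
eef_pos: [0.5618, 0.2667, 0.1197]
orientation: [180.0, -0.0, 164.7]
wrist_force: [-1.7, 2.9, 8.3]
opening: 0.0128
grip_force: 61.1
```

>>> arm_command:
  series:
    - {"ax": 0, "ay": 0, "az": -0.5, "tx": 0, "ty": 0, "tz": 0, "jaw": 0}
    - {"ax": 0, "ay": 0, "az": -0.5, "tx": 0, "ty": 0, "tz": 0, "jaw": 0}
    - {"ax": 0, "ay": 0, "az": -0.5, "tx": 0, "ty": 0, "tz": 0, "jaw": 0}
    - {"ax": 0, "ay": 0, "az": -0.5, "tx": 0, "ty": 0, "tz": 0, "jaw": 0}
    - {"ax": 0, "ay": 0, "az": -0.5, "tx": 0, "ty": 0, "tz": 0, "jaw": 0}
    - {"ax": 0, "ay": 0, "az": -0.5, "tx": 0, "ty": 0, "tz": 0, "jaw": 0}
    - {"ax": 0, "ay": 0, "az": -0.5, "tx": 0, "ty": 0, "tz": 0, "jaw": 0}
    - {"ax": 0, "ay": 0, "az": -0.5, "tx": 0, "ty": 0, "tz": 0, "jaw": 0}
    - {"ax": 0, "ay": 0, "az": 0, "tx": 0, "ty": 0, "tz": 0, "jaw": 0}
    - {"ax": 0, "ay": 0, "az": 0, "tx": 0, "ty": 0, "tz": 0, "jaw": 0}

```text
t: 18.05
eef_pos: [0.5618, 0.2666, 0.1197]
orientation: [180.0, -0.0, 168.7]
wrist_force: [-1.5, 3.3, 8.9]
opening: 0.0132
grip_force: 61.1
```

>>> arm_command:
  series:
    - {"ax": 0, "ay": 0, "az": -0.5, "tx": 0, "ty": 0, "tz": 0, "jaw": 0}
    - {"ax": 0, "ay": 0, "az": -0.5, "tx": 0, "ty": 0, "tz": 0, "jaw": 0}
    - {"ax": 0, "ay": 0, "az": -0.5, "tx": 0, "ty": 0, "tz": 0, "jaw": 0}
    - {"ax": 0, "ay": 0, "az": -0.5, "tx": 0, "ty": 0, "tz": 0, "jaw": 0}
    - {"ax": 0, "ay": 0, "az": -0.5, "tx": 0, "ty": 0, "tz": 0, "jaw": 0}
    - {"ax": 0, "ay": 0, "az": -0.5, "tx": 0, "ty": 0, "tz": 0, "jaw": 0}
    - {"ax": 0, "ay": 0, "az": -0.5, "tx": 0, "ty": 0, "tz": 0, "jaw": 0}
    - {"ax": 0, "ay": 0, "az": -0.5, "tx": 0, "ty": 0, "tz": 0, "jaw": 0}
    - {"ax": 0, "ay": 0, "az": 0, "tx": 0, "ty": 0, "tz": 0, "jaw": 0}
    - {"ax": 0, "ay": 0, "az": 0, "tx": 0, "ty": 0, "tz": 0, "jaw": 0}

```text
t: 19.05
eef_pos: [0.5618, 0.2666, 0.1197]
orientation: [180.0, -0.0, 172.7]
wrist_force: [-2.7, 3.7, 8.4]
opening: 0.013
grip_force: 61.1
```

>>> arm_command:
  series:
    - {"ax": 0, "ay": 0, "az": -0.5, "tx": 0, "ty": 0, "tz": 0, "jaw": 0}
    - {"ax": 0, "ay": 0, "az": -0.5, "tx": 0, "ty": 0, "tz": 0, "jaw": 0}
    - {"ax": 0, "ay": 0, "az": -0.5, "tx": 0, "ty": 0, "tz": 0, "jaw": 0}
    - {"ax": 0, "ay": 0, "az": -0.5, "tx": 0, "ty": 0, "tz": 0, "jaw": 0}
    - {"ax": 0, "ay": 0, "az": -0.5, "tx": 0, "ty": 0, "tz": 0, "jaw": 0}
    - {"ax": 0, "ay": 0, "az": -0.5, "tx": 0, "ty": 0, "tz": 0, "jaw": 0}
    - {"ax": 0, "ay": 0, "az": -0.5, "tx": 0, "ty": 0, "tz": 0, "jaw": 0}
    - {"ax": 0, "ay": 0, "az": -0.5, "tx": 0, "ty": 0, "tz": 0, "jaw": 0}
    - {"ax": 0, "ay": 0, "az": 0, "tx": 0, "ty": 0, "tz": 0, "jaw": 0}
    - {"ax": 0, "ay": 0, "az": 0, "tx": 0, "ty": 0, "tz": 0, "jaw": 0}

```text
t: 20.05
eef_pos: [0.5618, 0.2665, 0.1197]
orientation: [-180.0, -0.0, 176.7]
wrist_force: [-2.0, 3.7, 8.4]
opening: 0.0132
grip_force: 61.1
```

>>> arm_command:
  series:
    - {"ax": 0, "ay": 0, "az": -0.5, "tx": 0, "ty": 0, "tz": 0, "jaw": 0}
    - {"ax": 0, "ay": 0, "az": -0.5, "tx": 0, "ty": 0, "tz": 0, "jaw": 0}
    - {"ax": 0, "ay": 0, "az": -0.5, "tx": 0, "ty": 0, "tz": 0, "jaw": 0}
    - {"ax": 0, "ay": 0, "az": -0.5, "tx": 0, "ty": 0, "tz": 0, "jaw": 0}
    - {"ax": 0, "ay": 0, "az": -0.5, "tx": 0, "ty": 0, "tz": 0, "jaw": 0}
    - {"ax": 0, "ay": 0, "az": -0.5, "tx": 0, "ty": 0, "tz": 0, "jaw": 0}
    - {"ax": 0, "ay": 0, "az": -0.5, "tx": 0, "ty": 0, "tz": 0, "jaw": 0}
    - {"ax": 0, "ay": 0, "az": -0.5, "tx": 0, "ty": 0, "tz": 0, "jaw": 0}
    - {"ax": 0, "ay": 0, "az": 0, "tx": 0, "ty": 0, "tz": 0, "jaw": 0}
    - {"ax": 0, "ay": 0, "az": 0, "tx": 0, "ty": 0, "tz": 0, "jaw": 0}

```text
t: 21.05
eef_pos: [0.5618, 0.2664, 0.1196]
orientation: [-180.0, -0.0, -179.3]
wrist_force: [-1.6, 3.0, 7.9]
opening: 0.0132
grip_force: 61.1
```

>>> arm_command:
  series:
    - {"ax": 0, "ay": 0, "az": -0.5, "tx": 0, "ty": 0, "tz": 0, "jaw": 0}
    - {"ax": 0, "ay": 0, "az": -0.5, "tx": 0, "ty": 0, "tz": 0, "jaw": 0}
    - {"ax": 0, "ay": 0, "az": -0.5, "tx": 0, "ty": 0, "tz": 0, "jaw": 0}
    - {"ax": 0, "ay": 0, "az": -0.5, "tx": 0, "ty": 0, "tz": 0, "jaw": 0}
    - {"ax": 0, "ay": 0, "az": -0.5, "tx": 0, "ty": 0, "tz": 0, "jaw": 0}
    - {"ax": 0, "ay": 0, "az": -0.5, "tx": 0, "ty": 0, "tz": 0, "jaw": 0}
    - {"ax": 0, "ay": 0, "az": -0.5, "tx": 0, "ty": 0, "tz": 0, "jaw": 0}
    - {"ax": 0, "ay": 0, "az": -0.5, "tx": 0, "ty": 0, "tz": 0, "jaw": 0}
    - {"ax": 0, "ay": 0, "az": 0, "tx": 0, "ty": 0, "tz": 0, "jaw": 0}
    - {"ax": 0, "ay": 0, "az": 0, "tx": 0, "ty": 0, "tz": 0, "jaw": 0}

```text
t: 22.05
eef_pos: [0.5618, 0.2663, 0.1187]
orientation: [-180.0, -0.0, -175.3]
wrist_force: [-0.3, 4.8, -0.3]
opening: 0.0127
grip_force: 59.8
```

```bash
python3 -c "
from h import *
plan(.563,.2665,.1140,184.7)"
```

```text
t 22.05 pos [0.5618 0.2663 0.1187] ori [-1.7999e+02 -4.0000e-02 -1.7532e+02] F [-0.3  4.8 -0.3] M [ 0.9   0.09 -0.01] op 0.0127 grip 59.8 q [-19.  49. -19.  96.  23.  39.  45.]
shift mm [-1.2  0.1  4.6] turn [-0.01 -0.04 -0.02]
```

It dropped in: the push fell from about 8 N to zero, z sank, and there is no torque. Now pushing it fully down without turning.

>>> arm_command:
  series:
    - {"ax": 0, "ay": 0, "az": 0, "tx": 0, "ty": 0, "tz": 0.6, "jaw": 0}
    - {"ax": 0, "ay": 0, "az": 0, "tx": 0, "ty": 0, "tz": 0.6, "jaw": 0}
    - {"ax": 0, "ay": 0, "az": 0, "tx": 0, "ty": 0, "tz": 0.6, "jaw": 0}
    - {"ax": 0, "ay": 0, "az": 0, "tx": 0, "ty": 0, "tz": 0.6, "jaw": 0}
    - {"ax": 0, "ay": 0, "az": 0, "tx": 0, "ty": 0, "tz": 0.6, "jaw": 0}
    - {"ax": 0, "ay": 0, "az": 0, "tx": 0, "ty": 0, "tz": 0.6, "jaw": 0}
    - {"ax": 0, "ay": 0, "az": 0, "tx": 0, "ty": 0, "tz": 0.6, "jaw": 0}
    - {"ax": 0, "ay": 0, "az": 0, "tx": 0, "ty": 0, "tz": 0.6, "jaw": 0}
    - {"ax": 0, "ay": 0, "az": 0, "tx": 0, "ty": 0, "tz": 0.4, "jaw": 0}
    - {"ax": 0, "ay": 0, "az": 0, "tx": 0, "ty": 0, "tz": 0, "jaw": 0}

```text
t: 23.05
eef_pos: [0.5626, 0.2665, 0.1151]
orientation: [-180.0, 0.1, -175.3]
wrist_force: [-3.5, 1.5, 11.0]
opening: 0.0129
grip_force: 61.2
```

```bash
python3 -c "
from h import *
plan(.563-.07*np.cos(np.radians(4.7)),.2665-.07*np.sin(np.radians(4.7)),.1140,184.7)"
```

```text
t 23.05 pos [0.5626 0.2665 0.1151] ori [-1.8000e+02  8.0000e-02 -1.7534e+02] F [-3.5  1.5 11. ] M [ 0.48  0.67 -0.04] op 0.0129 grip 61.2 q [-19.  49. -19.  96.  23.  39.  45.]
shift mm [69.6 -0.1  1. ] turn [-0.    0.08 -0.04]
```

>>> arm_command:
  series:
    - {"ax": 0, "ay": 0, "az": 0, "tx": 0, "ty": 0, "tz": 0.5, "jaw": 0}
    - {"ax": 0, "ay": 0, "az": 0, "tx": 0, "ty": 0, "tz": 0.5, "jaw": 0}
    - {"ax": 0, "ay": 0, "az": 0, "tx": 0, "ty": 0, "tz": 0.5, "jaw": 0}
    - {"ax": 0, "ay": 0, "az": 0, "tx": 0, "ty": 0, "tz": 0, "jaw": 0}
    - {"ax": 0, "ay": 0, "az": 0, "tx": 0, "ty": 0, "tz": 0, "jaw": 0}
    - {"ax": 0, "ay": 0, "az": 0, "tx": 1, "ty": 0, "tz": 0, "jaw": 0}
    - {"ax": 0, "ay": 0, "az": 0, "tx": 1, "ty": 0, "tz": 0, "jaw": 0}
    - {"ax": 0, "ay": 0, "az": 0, "tx": 1, "ty": 0, "tz": 0, "jaw": 0}
    - {"ax": 0, "ay": 0, "az": 0, "tx": 1, "ty": 0, "tz": 0, "jaw": 0}
    - {"ax": 0, "ay": 0, "az": 0, "tx": 0, "ty": 0, "tz": 0, "jaw": 0}

```text
t: 24.05
eef_pos: [0.5622, 0.2664, 0.115]
orientation: [179.9, 0.5, -175.4]
wrist_force: [2.9, 1.5, 13.9]
opening: 0.0131
grip_force: 61.6
```

```bash
python3 -c "
from h import *
plan(.563-.07*np.cos(np.radians(4.7)),.2665-.07*np.sin(np.radians(4.7)),.1140,184.7)"
```

```text
t 24.05 pos [0.5622 0.2664 0.115 ] ori [ 179.91    0.49 -175.41] F [ 2.9  1.5 13.9] M [ 0.41 -0.41  0.04] op 0.0131 grip 61.6 q [-20.  49. -18.  96.  23.  38.  44.]
shift mm [69.2 -0.1  0.4] turn [ 0.09  0.49 -0.1 ]
```

>>> arm_command:
  series:
    - {"ax": 0, "ay": 0, "az": 0, "tx": 1, "ty": 0, "tz": 0, "jaw": 0}
    - {"ax": 0, "ay": 0, "az": 0, "tx": 1, "ty": 0, "tz": 0, "jaw": 0}
    - {"ax": 0, "ay": 0, "az": 0, "tx": 1, "ty": 0, "tz": 0, "jaw": 0}
    - {"ax": 0, "ay": 0, "az": 0, "tx": 1, "ty": 0, "tz": 0, "jaw": 0}
    - {"ax": 0, "ay": 0, "az": 0, "tx": 1, "ty": 0, "tz": 0, "jaw": 0}
    - {"ax": 0, "ay": 0, "az": 0, "tx": 1, "ty": 0, "tz": 0, "jaw": 0}
    - {"ax": 0, "ay": 0, "az": 0, "tx": 0, "ty": 0, "tz": 0, "jaw": 0}
    - {"ax": 0, "ay": 0, "az": 0, "tx": 0, "ty": 0, "tz": 0, "jaw": 0}
    - {"ax": 0, "ay": 0, "az": 0, "tx": 0, "ty": 0, "tz": 0, "jaw": 0}
    - {"ax": 0, "ay": 0, "az": 0, "tx": 0, "ty": 0, "tz": 0, "jaw": 0}

```text
t: 25.05
eef_pos: [0.5564, 0.2659, 0.115]
orientation: [179.9, 0.5, -175.4]
wrist_force: [1.3, 1.9, 13.8]
opening: 0.0131
grip_force: 61.6
```

```bash
python3 -c "
from h import *
plan(.563-.07*np.cos(np.radians(4.7)),.2665-.07*np.sin(np.radians(4.7)),.1140,184.7)"
```

```text
t 25.05 pos [0.5564 0.2659 0.115 ] ori [ 179.91    0.5  -175.41] F [ 1.3  1.9 13.8] M [ 0.33 -0.39 -0.  ] op 0.0131 grip 61.6 q [-20.  49. -18.  97.  23.  37.  44.]
shift mm [63.4 -0.1  0.5] turn [ 0.09  0.5  -0.11]
```

>>> arm_command:
  series:
    - {"ax": 0, "ay": 0, "az": 0, "tx": 2, "ty": 0, "tz": 0, "jaw": 0}
    - {"ax": 0, "ay": 0, "az": 0, "tx": 4, "ty": 0, "tz": 0, "jaw": 0}
    - {"ax": 0, "ay": 0, "az": 0, "tx": 4, "ty": 0, "tz": 0, "jaw": 0}
    - {"ax": 0, "ay": 0, "az": 0, "tx": 4, "ty": 0, "tz": 0, "jaw": 0}
    - {"ax": 0, "ay": 0, "az": 0, "tx": 4, "ty": 0, "tz": 0, "jaw": 0}
    - {"ax": 0, "ay": 0, "az": 0, "tx": 4, "ty": 0, "tz": 0, "jaw": 0}
    - {"ax": 0, "ay": 0, "az": 0, "tx": 4, "ty": 0, "tz": 0, "jaw": 0}
    - {"ax": 0, "ay": 0, "az": 0, "tx": 4, "ty": 0, "tz": 0, "jaw": 0}
    - {"ax": 0, "ay": 0, "az": 0, "tx": 2, "ty": 0, "tz": 0, "jaw": 0}
    - {"ax": 0, "ay": 0, "az": 0, "tx": 0, "ty": 0, "tz": 0, "jaw": 0}

```text
t: 26.05
eef_pos: [0.5243, 0.2631, 0.115]
orientation: [179.9, 0.5, -175.4]
wrist_force: [1.9, 0.4, 16.2]
opening: 0.0129
grip_force: 61.9
```

```bash
python3 -c "
from h import *
plan(.563-.07*np.cos(np.radians(4.7)),.2665-.07*np.sin(np.radians(4.7)),.1140,184.7)
f=grab_frame('scene'); save(f,'s7.png',(190,90,130,130),4.5)"
```

```text
t 26.05 pos [0.5243 0.2631 0.115 ] ori [ 179.93    0.48 -175.41] F [ 1.9  0.4 16.2] M [ 0.16 -0.27  0.01] op 0.0129 grip 61.9 q [-21.  47. -17. 103.  24.  33.  41.]
shift mm [31.2  0.2  0.7] turn [ 0.07  0.48 -0.11]
```

View pics/s7.png

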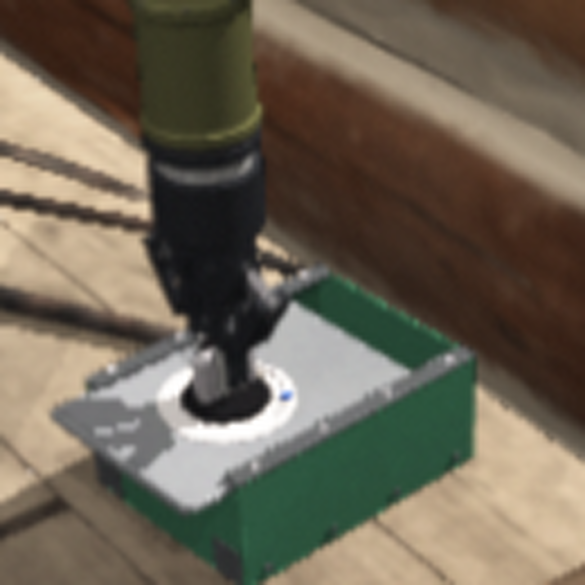

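The lid is sliding open: its front edge at about (120,460) overhangs, and the box interior shows at (390,315). Continuing to the end stop.

>>> arm_command:
  series:
    - {"ax": 0, "ay": 0, "az": 0, "tx": 2, "ty": 0, "tz": -0.4, "jaw": 0}
    - {"ax": 0, "ay": 0, "az": 0, "tx": 4, "ty": 0, "tz": 0, "jaw": 0}
    - {"ax": 0, "ay": 0, "az": 0, "tx": 4, "ty": 0, "tz": 0, "jaw": 0}
    - {"ax": 0, "ay": 0, "az": 0, "tx": 4, "ty": 0, "tz": 0, "jaw": 0}
    - {"ax": 0, "ay": 0, "az": 0, "tx": 4, "ty": 0, "tz": 0, "jaw": 0}
    - {"ax": 0, "ay": 0, "az": 0, "tx": 4, "ty": 0, "tz": 0, "jaw": 0}
    - {"ax": 0, "ay": 0, "az": 0, "tx": 4, "ty": 0, "tz": 0, "jaw": 0}
    - {"ax": 0, "ay": 0, "az": 0, "tx": 4, "ty": 0, "tz": 0, "jaw": 0}
    - {"ax": 0, "ay": 0, "az": 0, "tx": 2, "ty": 0, "tz": 0, "jaw": 0}
    - {"ax": 0, "ay": 0, "az": 0, "tx": 2, "ty": 0, "tz": 0, "jaw": 0}

```text
t: 27.1
eef_pos: [0.4923, 0.2603, 0.115]
orientation: [179.9, 0.6, -175.5]
wrist_force: [9.4, 0.3, 8.5]
opening: 0.013
grip_force: 60.9
```

```bash
python3 -c "
from h import *
plan(.563-.07*np.cos(np.radians(4.7)),.2665-.07*np.sin(np.radians(4.7)),.1140,184.7)"
```

```text
t 27.1 pos [0.4923 0.2603 0.115 ] ori [ 179.89    0.65 -175.45] F [9.4 0.3 8.5] M [ 0.1  -1.87  0.02] op 0.013 grip 60.9 q [-23.  45. -16. 108.  24.  29.  38.]
shift mm [-1.   0.4  1. ] turn [ 0.11  0.65 -0.15]
```

>>> arm_command:
  series:
    - {"ax": 0, "ay": 0, "az": 0, "tx": -1, "ty": 0, "tz": 0, "jaw": 0}
    - {"ax": 0, "ay": 0, "az": 0, "tx": -0.5, "ty": 0, "tz": 0, "jaw": 0}
    - {"ax": 0, "ay": 0, "az": 0, "tx": 0, "ty": 0, "tz": 0, "jaw": 0}
    - {"ax": 0, "ay": 0, "az": 0, "tx": 0, "ty": 0, "tz": 0, "jaw": 0.3}
    - {"ax": 0, "ay": 0, "az": 0, "tx": 0, "ty": 0, "tz": 0, "jaw": 0.5}
    - {"ax": 0, "ay": 0, "az": 0, "tx": 0, "ty": 0, "tz": 0, "jaw": 0.5}
    - {"ax": 0, "ay": 0, "az": 0, "tx": 0, "ty": 0, "tz": 0, "jaw": 0.5}
    - {"ax": 0, "ay": 0, "az": 0, "tx": 0, "ty": 0, "tz": 0, "jaw": 0.5}
    - {"ax": 0, "ay": 0, "az": 0, "tx": 0, "ty": 0, "tz": 0, "jaw": 0.5}
    - {"ax": 0, "ay": 0, "az": 0, "tx": 0, "ty": 0, "tz": 0, "jaw": 0.5}

```text
t: 28.1
eef_pos: [0.4878, 0.2603, 0.1126]
orientation: [-180.0, -0.0, -175.3]
wrist_force: [-0.1, 0.5, 0.5]
opening: 0.0426
grip_force: 0.0
```

>>> arm_command:
  series:
    - {"ax": 0, "ay": 0, "az": 0, "tx": 0, "ty": 0, "tz": -2, "jaw": 0.5}
    - {"ax": 0, "ay": 0, "az": 0, "tx": 0, "ty": 0, "tz": -8, "jaw": 0.5}
    - {"ax": 0, "ay": 0, "az": 0, "tx": 0, "ty": 0, "tz": -12, "jaw": 0.5}
    - {"ax": 0, "ay": 0, "az": 0, "tx": 0, "ty": 0, "tz": -15, "jaw": 0.5}
    - {"ax": 0, "ay": 0, "az": 0, "tx": 0, "ty": 0, "tz": -15, "jaw": 0.5}
    - {"ax": 0, "ay": 0, "az": 0, "tx": 0, "ty": 0, "tz": -15, "jaw": 0.5}
    - {"ax": 0, "ay": 0, "az": 0, "tx": 0, "ty": 0, "tz": -15, "jaw": 0.5}
    - {"ax": 0, "ay": 0, "az": 0, "tx": 0, "ty": 0, "tz": -10, "jaw": 0.5}
    - {"ax": 0, "ay": 0, "az": 0, "tx": 0, "ty": 0, "tz": -5, "jaw": 0.5}
    - {"ax": 0, "ay": 0, "az": 0, "tx": 0, "ty": 0, "tz": 0, "jaw": 0.5}

```text
t: 29.1
eef_pos: [0.4882, 0.2606, 0.2105]
orientation: [180.0, 0.1, -175.3]
wrist_force: [-0.2, -0.5, 0.4]
opening: 0.0429
grip_force: 0.0
```

```bash
python3 -c "
from h import *
plan(.5,.26,.2,184.7)
f=grab_frame('scene'); save(f,'s8.png',(190,90,130,130),4.5)"
```

```text
t 29.1 pos [0.4882 0.2606 0.2105] ori [ 1.7996e+02  8.0000e-02 -1.7534e+02] F [-0.2 -0.5  0.4] M [ 0.01 -0.04 -0.03] op 0.0429 grip 0.0 q [-20.  37. -21. 104.  19.  42.  43.]
shift mm [-11.7  -1.5  10.5] turn [ 0.04  0.08 -0.04]
```

View pics/s8.png

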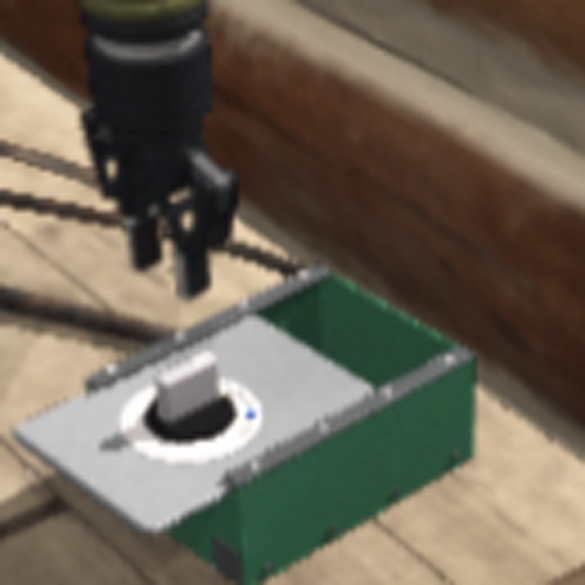

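The lid stands fully open with the dial at (190,400), and the gripper is clear of everything. Handing in.

```bash
python3 -c "
from plant import *
print(close_job())"
```

```text
the job is handed in; nothing more can be done
None
```

The strongbox lid is fully open (about 70 mm, to its stop) after red, blue, then the gate felt lightly at a dial reading of about 0. The dial is released, the gripper clear, nothing else was touched, and the job was handed in at 29 s.

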